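Seat the crooked burr of the cheese mill

ROBOT

A 6-joint arm with a two-finger parallel gripper is mounted at the origin on a cart in front of the work surface, level with it; the furniture and walls round the work are solid. World frame = base frame: x ahead of the robot, y to its left, z up, the work surface at z = 0. Lengths are in mm, angles in degrees, forces in N, time in s.
With the tool pointing down it reaches from about 300 to 850 mm from the base axis. Payload 4.2 kg.
Tool frame: the origin (TCP) lies midway between the tips of the shut fingers; the grasp point (between the pads) lies 19 mm behind it; y points along the fingers, z is the direction in which the jaws open and shut, and the axes are right-handed (so a half turn about y gives the same grasp; the last joint's range is limited). The gripper opens to 91 mm and grips with 3 to 60 N. Pads are 32 mm wide; open, the fingers measure 118 mm over their backs; the gripper's body (76 mm by 178 mm) begins 60 mm behind the grasp point.
Start: joints at [63.77, 18.312, 89.639, -0, 72.044, -1.146], TCP at [243.774, 520.785, 213.976] pointing down, gripper open.
Joint ranges: [-177.97, 177.97], [-48.28, 115.42], [12.27, 149.76], [-77.06, 257.06], [2.81, 150.46], [-146.56, 146.56]. Speed limits (degrees/s): [147.25, 147.25, 180, 180, 180, 180].

INTERFACE

Orientations are given as [roll, pitch, yaw] about the fixed x, y, z axes, in that order (R = Rz(yaw) Ry(pitch) Rx(roll)).
In Python, from workcell import env gives the robot as it stands.
- The arm moves only by the shell command python3 -m handwheel 'ROWS' [FORCE]. ROWS is JSON, a list of rows, each a list of 3 entries, a list of its own where there are three numbers: the opening, from 0 (shut) to 1 (fully open), then the shift along the tool's x, y, z in mm, then the turn, a rotation vector about the tool's x, y, z in degrees. A call has exactly 10 rows; each row shifts and turns the commanded pose from where the row before left it, along the tool's axes as they then stand; what a row does not reach is not made up. A row lasts 1/12 s, in which the tool goes at most 41.7 mm and 7.16 degrees, less where a joint would pass 70% of its speed; a pose out of reach is approached as far as the arm can. A call is refused whole if a number of a shift passes 41.7 or a number of a turn 7.16, either way. A call with a gripper value outside its range is refused whole. The fingers move at their own pace and stop on an object; FORCE is the grip in N (left out, the last holds). Time passes only in rows, so rows that do not move let the fingers close, or fill a call up. It gives the time, the measured TCP pose, the force and the opening at its end, in the units of the state.
- env.state(): the state, without advancing time (a new reading comes with each control period).
- env.grab_frame(name): name is "scene" or "top" or "wrist"; returns the picture (420x560x3 uint8, red, green, blue); there is no depth.
- env.camera_info(name): a dict with "fx", "fy", "cx", "cy" (pixels), "camera_from_world" (4x4, takes a point from world to camera coordinates); the wrist camera has in their place "mount" (4x4, takes a point from camera to tool coordinates, whose origin is the TCP and whose axes are the tool frame's). Camera axes: x right, y down, z forward; pixel columns grow to the right and rows downward; lengths in mm; the calibration is good to about 2 mm. A picture is of the moment at which its call begins: read the wrist's pose just before it. camera_info takes no time and is no camera call.
- env.job_done(): hands the job in, once; it reports no verdict.
Trained networks look in the newest picture that a camera, given by its name, has taken for a name from the list of things; names that differ only in an ending like _2 or _b are one class to them, and where a whole thing is asked for, a point or a joint stands for the part that bears it (a point fixed in the world has none). Each returns a list of dicts, best first, with "p" (0 to 1); they miss things now and then, are a little off and sometimes report something else, mostly with a low value. They report only what shows in the picture. A call takes as long as a camera call.
- env.masks_of(camera, label): "region" (420x560 bool, what is visible of it) and "location" ([column, row] in pixels, amid what is visible of it).
The state is a dict: "time_s": time; "qpos": joint angles; "qvel": joint speeds; "effort": joint torques, N m; "ee_pos": TCP position; "ee_rot": TCP orientation; "force": force on the tool from outside, world axes, zero at the start; "torque": the same for the moment, N m; "gripper_width": finger opening in mm.
Only numpy, scipy, OpenCV 4.12 (cv2) and the standard library are available. Lean on these libraries where they do the work, as an engineer would, in place of code of your own. Each camera call takes 0.05 s, during which the arm holds its last target.

TASK

Two identical small cheese mills stand on the counter; in one of them the grinding burr was put back crooked, so that its four ears ride on top of the rim instead of lying in the notches. Take that burr by the upright bar on top and, pressing only lightly, turn it until its ears drop into the notches and it sits level and fully home, then let go. Leave the other mill and its burr as they are.

Things in the scene. Friction and masses are not known exactly. Their poses are not given: they have to be found in the camera images.
- burr_grip (a point): Crooked burr, dark steel, 0.25 kg. Four ears at right angles, 12 mm wide and thick, 44 mm from the axis to their ends; on them an upright bar to grip, 56 long, 14 thick, 40 tall. Point: on the axis, in the bar, 26 mm above the ears, 14 below the bar's top. x along the bar and two ears, y across, z up. Starts 110 mm above the counter, 26 to 45 degrees out of line either way; home at 94.
- mill: Housing of the crooked burr's mill: steel cylinder, 126 mm wide, 72 tall, fixed; origin under its centre, z up; black switch at -x. Four notches in the rim along +x, -x, +y, -y, 34 mm wide, 16 deep, to 48 mm from the axis; any quarter turn fits. The bore keeps the burr centred, 2.5 mm play. Ears within 10 degrees of the notches drop in, by own weight or a light push.
- burr2_grip (a point): Grip point of the other, identical burr, which sits home in the other mill, 94 mm above the counter; same axes. Leave it alone.
- mill2: Housing of the other, identical mill, fixed; same origin and axes. Leave it alone.

How it is judged (in metres and radians):
At the end, for the whole second after the job is handed in: The crooked burr is home in its mill: grip point under 98 mm above the counter (94 fully home), within 10 mm of the mill's axis, tilted under 5 degrees, ears within 20 degrees of the notches, released, at rest; the other burr is still home, moved less than 15 mm (z of burr_grip in the frame of mill between 0.088 and 0.098 m and horizontal distance between burr_grip and mill below 0.01 m and angle between burr_grip's own z axis and vertical below 0.09 rad and (angle between the x axis of burr_grip and the x axis of mill, either way round below 0.35 rad or angle between the x axis of burr_grip and the y axis of mill, either way round below 0.35 rad) and linear speed of burr below 0.02 m/s and height (world z) of burr2_grip below 0.098 m and distance of burr2_grip from where it was at the start of the episode below 0.015 m); the robot touches nothing.
It fails at once if the burr is forced against the mill with more than 50 N instead of lightly (contact force between burr and mill above 50 N).
It fails at once if the other burr is pulled or pushed out of place by more than 15 mm (distance of burr2_grip from where it was at the start of the episode above 0.015 m).
It also fails if it takes over 32 s, if anything falls off the work surface, if the arm or the gripper's body presses on something with over 40 N, if the wrist force passes 120 N, or if a joint passes its speed limit or range.

## Working session

There is one attempt and no reset: what is moved stays moved. The work goes in short steps, Python scripts to look and compute and a shell command to move; the robot and the scene stay as the last step left them, time stands still between calls to the robot, and variables do not carry over. Pictures are saved under pics/ and viewed, and the job is handed in when it is done.

```bash
mkdir -p pics; ls; python3 - <<'E'
from workcell import env
import cv2,numpy as np
s=env.state(); print({k:np.round(v,2).tolist() for k,v in s.items()})
for c in("scene","top","wrist"):
    im=env.grab_frame(c); cv2.imwrite(f"pics/{c}0.png",im[:,:,::-1])
    i=env.camera_info(c); print(c,{k:np.round(v,3).tolist() for k,v in i.items()})
    if c!="wrist":
        for l in("burr_grip","mill"):
            for d in env.masks_of(c,l): print(c,l,round(float(d["p"]),2),d["location"],d["region"].sum())
E
```

```text
pics
{'time_s': 0.0, 'qpos': [63.77, 18.35, 89.71, -0.0, 72.04, -1.15], 'qvel': [0.0, -0.01, -0.02, 0.01, 0.05, 0.09], 'effort': [0.0, -41.25, -23.2, 0.07, 0.05, -0.0], 'ee_pos': [243.52, 520.31, 213.12], 'ee_rot': [-90.1, 0.0, -25.08], 'force': [-0.16, -0.64, -0.18], 'torque': [0.01, 0.0, -0.0], 'gripper_width': 91.03}
scene {'fx': 386.554, 'fy': 386.554, 'cx': 280.912, 'cy': 213.612, 'camera_from_world': [[0.474, -0.88, -0.023, -263.815], [-0.546, -0.273, -0.792, 369.597], [0.691, 0.388, -0.61, 535.87], [0.0, 0.0, 0.0, 1.0]]}
scene burr_grip 0.77 [364.7, 233.1] 763
scene burr_grip 0.25 [358.4, 254.2] 2627
scene mill 0.85 [212.1, 219.5] 2113
scene mill 0.63 [359.2, 254.4] 2690
top {'fx': 419.5, 'fy': 419.5, 'cx': 277.839, 'cy': 206.885, 'camera_from_world': [[0.004, -1.0, 0.004, -0.587], [-0.987, -0.005, -0.161, 554.703], [0.161, -0.003, -0.987, 857.787], [0.0, 0.0, 0.0, 1.0]]}
top burr_grip 0.71 [368.5, 190.3] 665
top mill 0.87 [359.5, 200.4] 2378
top mill 0.73 [198.5, 217.2] 2574
wrist {'fx': 292.717, 'fy': 292.717, 'cx': 282.869, 'cy': 209.811, 'mount': [[-0.001, 0.954, 0.299, -83.901], [0.001, -0.299, 0.954, -170.516], [1.0, 0.001, -0.0, 0.607], [0.0, 0.0, 0.0, 1.0]]}
```

```bash
python3 - <<'E'
import cv2
a=cv2.imread("pics/top0.png")[130:290,130:450]; cv2.imwrite("pics/top0c.png",cv2.resize(a,None,fx=2.5,fy=2.5,interpolation=cv2.INTER_CUBIC))
E
```

```text
(no output)
```

View pics/top0c.png

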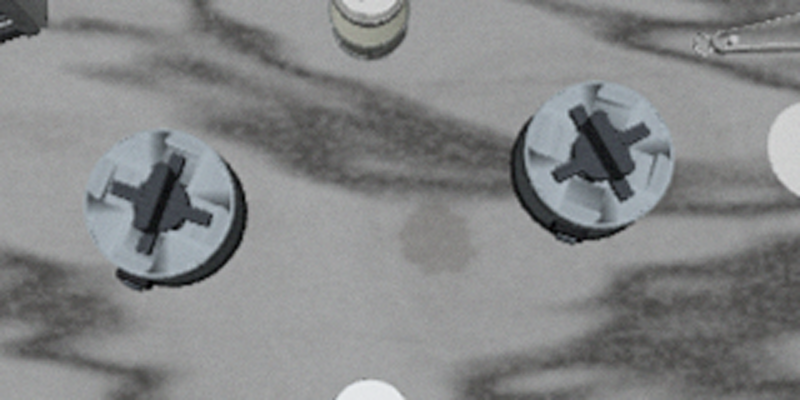

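View pics/scene0.png

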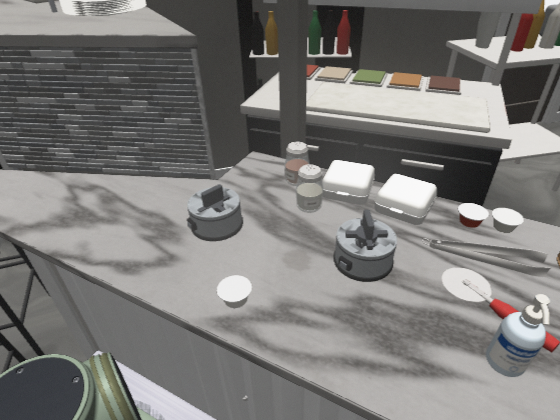

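View pics/top0.png

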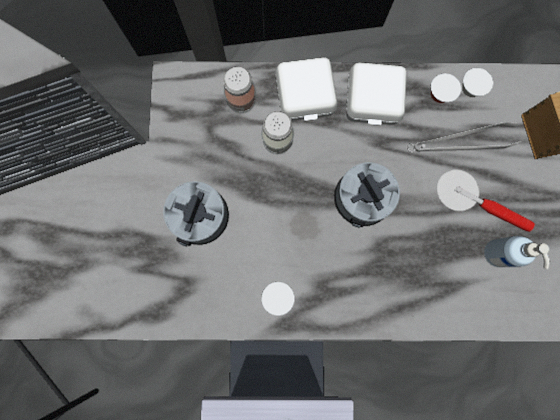

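View pics/wrist0.png

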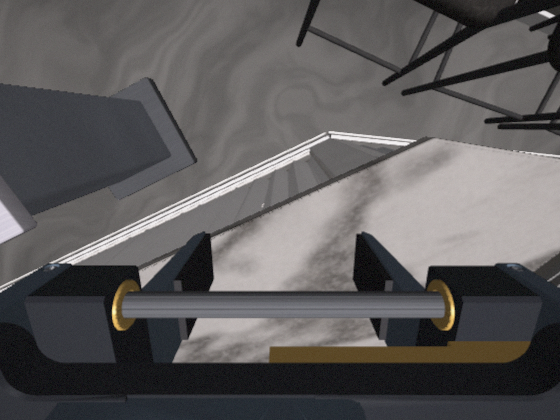

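```bash
cat > h.py <<'E'
import numpy as np,cv2
from scipy.spatial.transform import Rotation as R
from workcell import env
def proj(c,P):
    i=env.camera_info(c); P=np.atleast_2d(P)
    q=(np.array(i["camera_from_world"])@np.c_[P,np.ones(len(P))].T)[:3]
    return np.c_[i["fx"]*q[0]/q[2]+i["cx"],i["fy"]*q[1]/q[2]+i["cy"]]
def back(c,px,z):
    i=env.camera_info(c); T=np.linalg.inv(np.array(i["camera_from_world"]))
    d=T[:3,:3]@np.array([(px[0]-i["cx"])/i["fx"],(px[1]-i["cy"])/i["fy"],1]); o=T[:3,3]
    return o+d*(z-o[2])/d[2]
E
python3 - <<'E'
from h import *
im=cv2.imread("pics/top0.png")
env.grab_frame("top")
for l in("burr_grip","burr2_grip","mill"):
    for d in env.masks_of("top",l):
        m=d["region"].astype(np.uint8); print(l,round(float(d["p"]),2),d["location"],m.sum(),cv2.boundingRect(m))
for n,(x,y) in {"a":(330,155),"b":(155,175)}.items():
    a=im[y:y+75,x:x+75]; cv2.imwrite(f"pics/t_{n}.png",cv2.resize(a,None,fx=8,fy=8,interpolation=cv2.INTER_CUBIC))
print(back("top",(370,192),72),back("top",(195,212),72))
E
```

```text
burr_grip 0.63 [372.7, 190.0] 682 (352, 172, 37, 37)
burr2_grip 0.73 [191.4, 212.4] 680 (174, 192, 40, 40)
mill 0.77 [360.6, 199.1] 2499 (334, 162, 65, 65)
mill 0.59 [194.1, 218.9] 2595 (163, 181, 66, 65)
[ 582.88983174 -191.44757064   72.        ] [538.67017506 174.28922478  72.        ]
```

View pics/t_a.png

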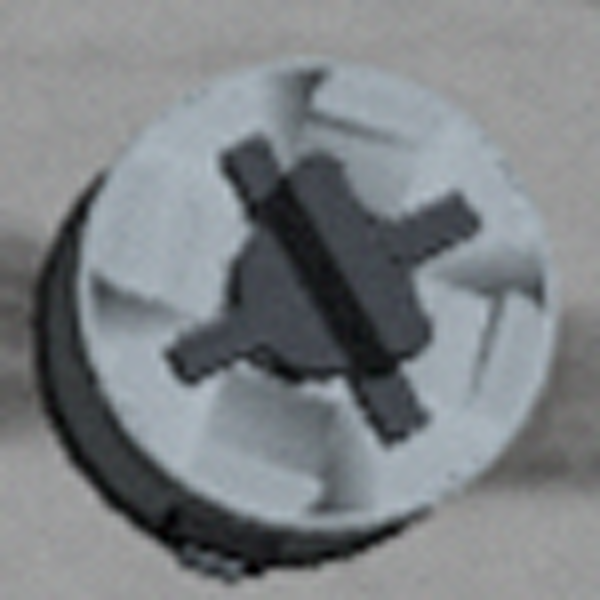

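```bash
python3 - <<'E'
from h import *
o=np.array([330,155.])
f=lambda u,v: o+(np.array([u,v])+.5)/8-.5
# rim
ctr=f(317,292); c=back("top",ctr,72); print("rim ctr",c, [np.linalg.norm((back("top",f(*p),72)-c)[:2]) for p in((80,290),(555,300),(310,60),(325,525))])
E=[back("top",f(*p),84) for p in((240,150),(405,430),(480,208),(175,370))]
m=np.mean(E,0); print("ears ctr",m)
for e in E: d=e-m; print(np.linalg.norm(d),np.degrees(np.arctan2(d[1],d[0])))
for z in(20,30,40):
  s=back("top",f(210,565),z)-c; print("switch",np.linalg.norm(s[:2]),np.degrees(np.arctan2(s[1],s[0])))
im=cv2.resize(cv2.imread("pics/top0.png")[155:230,330:405],None,fx=8,fy=8,interpolation=cv2.INTER_CUBIC)
outs=[]
for yaw in (0,-15,-25,15):
    w=im.copy()
    def dr(P,col):
        q=proj("top",P); q=((q-o+.5)*8-.5).astype(np.int32); cv2.polylines(w,[q.reshape(-1,1,2)],True,col,1)
    t=np.linspace(0,2*np.pi,80)
    dr(np.c_[c[0]+63*np.cos(t),c[1]+63*np.sin(t),0*t+72],(0,255,0))
    for k in range(4):
        a=np.radians(yaw+90*k); x=np.array([np.cos(a),np.sin(a),0]); y=np.array([-x[1],x[0],0])
        C=np.array([c[0],c[1],72]); dr([C+25*x-17*y,C+48*x-17*y,C+48*x+17*y,C+25*x+17*y],(0,0,255))
    outs.append(w[::2,::2])
cv2.imwrite("pics/ov.png",np.vstack([np.hstack(outs[:2]),np.hstack(outs[2:])]))
E
```

```text
rim ctr [ 584.88903746 -189.80149992   72.        ] [np.float64(62.27339108046661), np.float64(62.519461143295544), np.float64(62.830197175155554), np.float64(61.68288942047882)]
ears ctr [ 583.2929627  -189.20573718   84.        ]
42.40527362439565 29.748688843386144
41.729607106096005 -152.24450279974
46.378068132465565 -62.173127964998315
44.908723191098154 118.65854515646642
switch 69.04732219426754 163.1079318451159
switch 70.75867722617487 161.91066024177107
switch 72.49946320330181 160.7704057473666
```

View pics/ov.png

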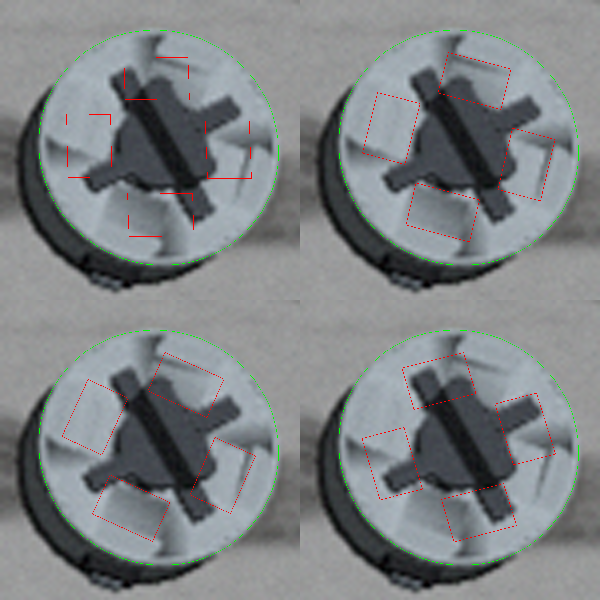

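```bash
python3 -m handwheel '[[1,[30.5,0,-25],[0,0,0]],[1,[30.5,0,-25],[0,0,0]],[1,[30.5,0,-25],[0,0,0]],[1,[30.5,0,-25],[0,0,0]],[1,[30.5,0,-25],[0,0,0]],[1,[30.5,0,-25],[0,0,0]],[1,[30.5,0,-25],[0,0,0]],[1,[30.5,0,-25],[0,0,0]],[1,[30.5,0,-25],[0,0,0]],[1,[30.5,0,-25],[0,0,0]]]' 30; python3 -m handwheel '[[1,[30.5,0,-25],[0,0,0]],[1,[30.5,0,-25],[0,0,0]],[1,[30.5,0,-25],[0,0,0]],[1,[30.5,0,-25],[0,0,0]],[1,[30.5,0,-25],[0,0,0]],[1,[30.5,0,-25],[0,0,0]],[1,[30.5,0,-25],[0,0,0]],[1,[30.5,0,-25],[0,0,0]],[1,[30.5,0,-25],[0,0,0]],[1,[30.5,0,-25],[0,0,0]]]' 30
```

```text
time_s: 1.38
ee_pos: [414.5, 163.3, 214.3]
ee_rot: [-90.0, -0.0, -25.1]
force: [0.3, 0.1, 0.7]
gripper_width: 91.5
time_s: 2.22
ee_pos: [584.8, -192.7, 214.0]
ee_rot: [-90.0, -0.0, -25.1]
force: [0.8, 0.4, 0.9]
gripper_width: 91.1
```

```bash
python3 -m handwheel '[[1,[0,0,0],[0,7,0]],[1,[0,0,0],[0,7,0]],[1,[0,0,0],[0,7,0]],[1,[0,0,0],[0,7,0]],[1,[0,0,0],[0,7,0]],[1,[0,0,0],[0,7,0]],[1,[0,0,0],[0,7,0]],[1,[0,0,0],[0,7,0]],[1,[0,0,0],[0,7,0]],[1,[0,0,0],[0,7,0]]]'; python3 -m handwheel '[[1,[0,0,0],[0,7,0]],[1,[0,0,0],[0,7,0]],[1,[0,0,0],[0,7,0]],[1,[0,0,0],[0,7,0]],[1,[0,0,0],[0,7,0]],[1,[0,0,0],[0,7,0]],[1,[0,0,0],[0,7,0]],[1,[0,0,0],[0,7,0]],[1,[0,0,0],[0,0,0]],[1,[0,0,0],[0,0,0]]]'
python3 - <<'E'
from h import *
s=env.state(); print({k:np.round(v,2).tolist() for k,v in s.items() if k in("time_s","qpos","ee_pos","ee_rot","force")})
im=env.grab_frame("wrist"); cv2.imwrite("pics/w1.png",im[:,:,::-1])
for l in("burr_grip","mill"):
    for d in env.masks_of("wrist",l): print(l,round(float(d["p"]),2),d["location"],d["region"].sum())
E
```

```text
time_s: 3.05
ee_pos: [584.3, -190.6, 213.9]
ee_rot: [-90.0, 0.0, -95.4]
force: [-0.6, 1.1, 0.1]
gripper_width: 90.8
time_s: 3.88
ee_pos: [584.2, -190.7, 213.9]
ee_rot: [-90.0, 0.0, -150.9]
force: [0.6, -0.1, 0.0]
gripper_width: 91.4
{'time_s': 3.88, 'qpos': [-19.15, 21.91, 84.18, 0.01, 73.91, 41.76], 'ee_pos': [584.24, -190.67, 213.92], 'ee_rot': [-90.01, 0.0, -150.91], 'force': [0.56, -0.07, 0.01]}
burr_grip 0.62 [282.5, 199.5] 2581
burr_grip 0.3 [287.6, 178.3] 7773
mill 0.8 [287.1, 178.0] 7971
mill 0.8 [19.5, 73.9] 4670
```

View pics/w1.png

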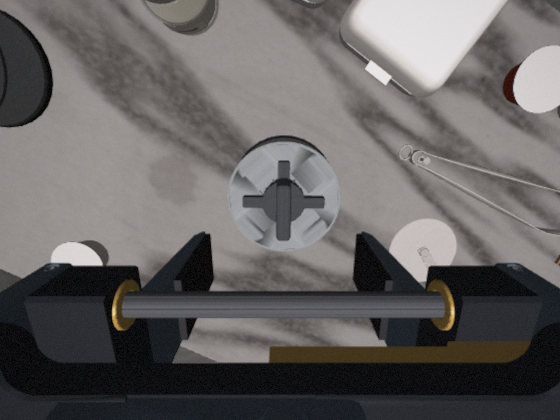

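```bash
python3 -m handwheel '[[1,[0,17,0],[0,0,0]],[1,[0,17,0],[0,0,0]],[1,[0,17,0],[0,0,0]],[1,[0,17,0],[0,0,0]],[1,[0,17,0],[0,0,0]],[1,[0,17,0],[0,0,0]],[1,[0,17,0],[0,0,0]],[1,[0,0,0],[0,0,0]],[1,[0,0,0],[0,0,0]],[1,[0,0,0],[0,0,0]]]' 10
python3 - <<'E'
from h import *
im=env.grab_frame("wrist"); cv2.imwrite("pics/w2.png",im[:,:,::-1])
im=env.grab_frame("scene"); cv2.imwrite("pics/s2.png",cv2.resize(im[150:330,270:510,::-1],None,fx=3,fy=3))
E
```

```text
time_s: 4.87
ee_pos: [585.0, -190.9, 95.9]
ee_rot: [-89.9, 0.1, -151.1]
force: [-0.2, -0.0, 0.3]
gripper_width: 91.0
```

View pics/w2.png

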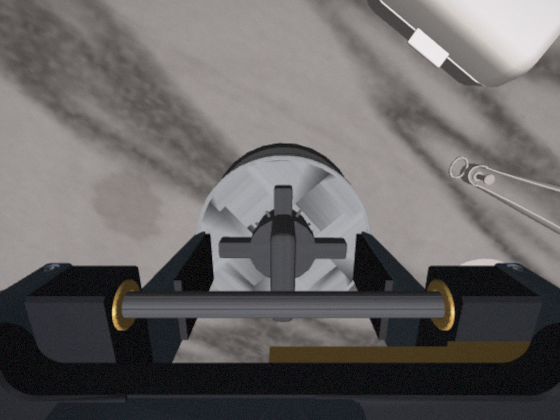

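View pics/s2.png

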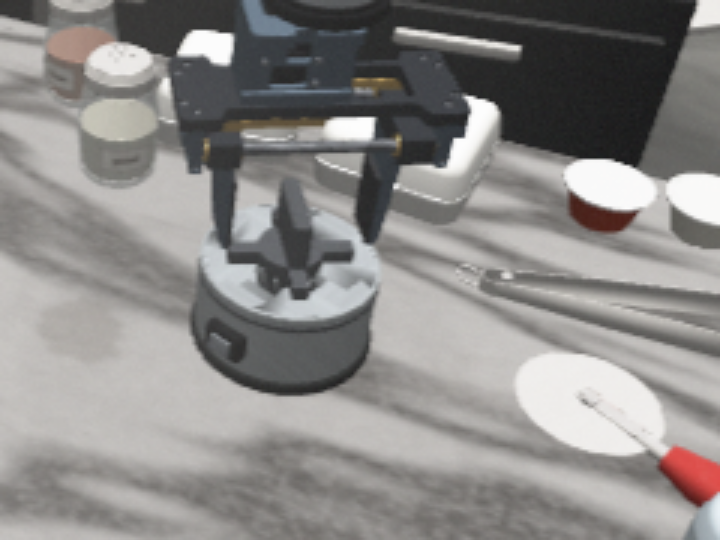

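The bar stands at column 283, midway between the fingers, and the notches lie about 45° from the ears. Closing lightly.

```bash
python3 -m handwheel '[[0,[0,0,0],[0,0,0]],[0,[0,0,0],[0,0,0]],[0,[0,0,0],[0,0,0]],[0,[0,0,0],[0,0,0]],[0,[0,0,0],[0,0,0]],[0,[0,0,0],[0,0,0]],[0,[0,0,0],[0,0,0]],[0,[0,0,0],[0,0,0]],[0,[0,0,0],[0,0,0]],[0,[0,0,0],[0,0,0]]]' 10
```

```text
time_s: 5.8
ee_pos: [584.3, -190.7, 94.9]
ee_rot: [-90.0, 0.0, -151.1]
force: [-0.2, -0.5, -0.4]
gripper_width: 27.3
```

```bash
python3 -m handwheel '[[0,[0,0,0],[0,0,0]],[0,[0,0,0],[0,0,0]],[0,[0,0,0],[0,0,0]],[0,[0,0,0],[0,0,0]],[0,[0,0,0],[0,0,0]],[0,[0,0,0],[0,0,0]],[0,[0,0,0],[0,0,0]],[0,[0,0,0],[0,0,0]],[0,[0,0,0],[0,0,0]],[0,[0,0,0],[0,0,0]]]' 10
```

```text
time_s: 6.63
ee_pos: [584.3, -190.7, 94.9]
ee_rot: [-90.0, 0.0, -151.1]
force: [0.9, -0.2, -0.7]
gripper_width: 14.1
```

```bash
python3 -m handwheel '[[0,[0,0,0],[0,-4.5,0]],[0,[0,0,0],[0,-4.5,0]],[0,[0,0,0],[0,-4.5,0]],[0,[0,0,0],[0,-4.5,0]],[0,[0,0,0],[0,-4.5,0]],[0,[0,0,0],[0,-4.5,0]],[0,[0,0,0],[0,-4.5,0]],[0,[0,0,0],[0,-4.5,0]],[0,[0,0,0],[0,-4.5,0]],[0,[0,0,0],[0,-4.5,0]]]' 10
python3 - <<'E'
from h import *
im=env.grab_frame("wrist"); cv2.imwrite("pics/w3.png",im[:,:,::-1])
im=env.grab_frame("scene"); cv2.imwrite("pics/s3.png",cv2.resize(im[150:330,270:510,::-1],None,fx=3,fy=3))
E
```

```text
time_s: 7.47
ee_pos: [583.5, -190.3, 94.1]
ee_rot: [-90.1, 0.0, -105.9]
force: [0.1, 0.2, -3.0]
gripper_width: 13.8
```

View pics/w3.png

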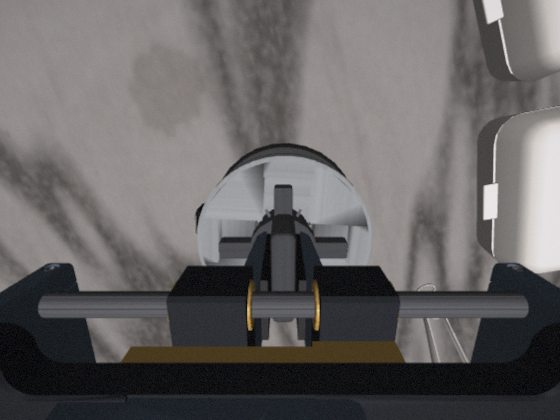

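View pics/s3.png

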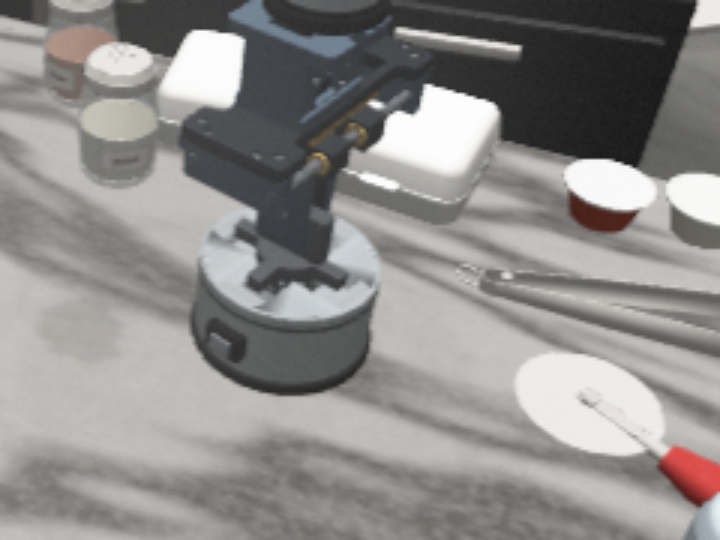

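```bash
python3 -m handwheel '[[0,[0,1.4,0],[0,0,0]],[0,[0,1.4,0],[0,0,0]],[0,[0,1.4,0],[0,0,0]],[0,[0,1.4,0],[0,0,0]],[0,[0,1.4,0],[0,0,0]],[0,[0,1.4,0],[0,0,0]],[0,[0,1.4,0],[0,0,0]],[0,[0,1.4,0],[0,0,0]],[0,[0,1.4,0],[0,0,0]],[0,[0,1.4,0],[0,0,0]]]' 8
python3 - <<'E'
from h import *
im=env.grab_frame("wrist"); cv2.imwrite("pics/w4.png",im[:,:,::-1])
E
```

```text
time_s: 8.4
ee_pos: [584.3, -190.6, 80.8]
ee_rot: [-90.0, 0.0, -106.1]
force: [-0.6, -0.2, -3.2]
gripper_width: 14.0
```

View pics/w4.png

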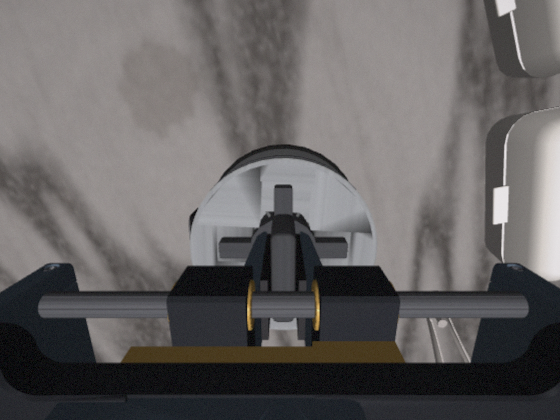

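The burr has gone 14 mm down with only its weight on the gripper, and the ears lie inside the notches. Lowering the last bit and releasing.

```bash
python3 -m handwheel '[[0,[0,0.7,0],[0,0,0]],[0,[0,0.7,0],[0,0,0]],[0,[0,0,0],[0,0,0]],[0.7,[0,0,0],[0,0,0]],[0.7,[0,0,0],[0,0,0]],[0.7,[0,0,0],[0,0,0]],[0.7,[0,0,0],[0,0,0]],[0.7,[0,0,0],[0,0,0]],[0.7,[0,0,0],[0,0,0]],[0.7,[0,0,0],[0,0,0]]]'
python3 -m handwheel '[[0.7,[0,3,0],[0,0,0]],[0.7,[0,-3,0],[0,0,0]],[0.7,[0,-10,0],[0,0,0]],[0.7,[0,-20,0],[0,0,0]],[0.7,[0,-20,0],[0,0,0]],[0.7,[0,-20,0],[0,0,0]],[0.7,[0,-20,0],[0,0,0]],[0.7,[0,-20,0],[0,0,0]],[0.7,[0,-20,0],[0,0,0]],[0.7,[0,0,0],[0,0,0]]]'
python3 - <<'E'
from h import *
im=env.grab_frame("wrist"); cv2.imwrite("pics/w5.png",im[:,:,::-1])
im=env.grab_frame("scene"); cv2.imwrite("pics/s5.png",cv2.resize(im[150:330,160:430,::-1],None,fx=2.9,fy=2.9))
E
```

```text
time_s: 9.28
ee_pos: [584.3, -190.7, 79.7]
ee_rot: [-90.0, 0.0, -106.1]
force: [-0.3, -0.3, -0.8]
gripper_width: 57.8
time_s: 10.12
ee_pos: [586.6, -191.4, 215.1]
ee_rot: [-89.4, -0.0, -106.1]
force: [0.8, 0.2, 1.2]
gripper_width: 63.8
```

View pics/w5.png

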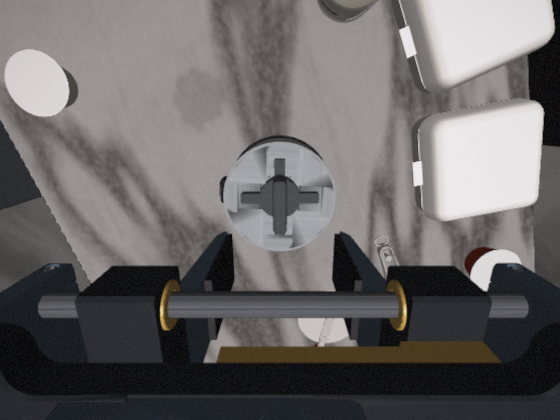

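View pics/s5.png

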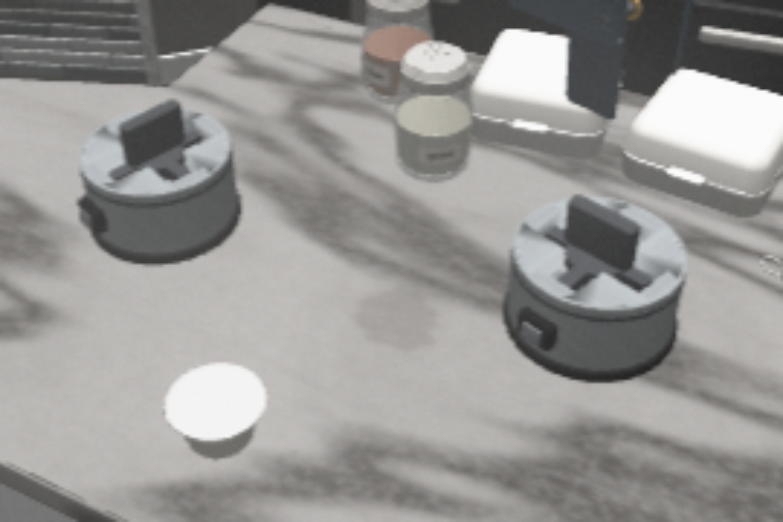

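The burr shows level with its ears in the notches, like the other one. A quick check of the height against the model.

```bash
python3 - <<'E'
from h import *
im=env.grab_frame("scene")[:,:,::-1]
a=np.radians(-106); x=np.array([np.cos(a),np.sin(a),0]); y=np.array([-x[1],x[0],0])
o=np.array([320,195]);w=cv2.resize(im[195:300,320:420],None,fx=5.5,fy=5.5,interpolation=cv2.INTER_CUBIC)
for z,col in((108,(0,255,0)),(116,(0,0,255))):
    C=np.array([584.5,-190.5,z]); q=proj("scene",[C+28*x+7*y,C+28*x-7*y,C-28*x-7*y,C-28*x+7*y])
    cv2.polylines(w,[((q-o+.5)*5.5-.5).astype(np.int32).reshape(-1,1,2)],True,col,1)
cv2.imwrite("pics/chk.png",w)
print(env.state()["time_s"],env.state()["qvel"])
E
```

```text
10.2667 [-0.0309069   0.99257566  1.41621797 -0.050365    0.0504687   0.01449816]
```

View pics/chk.png

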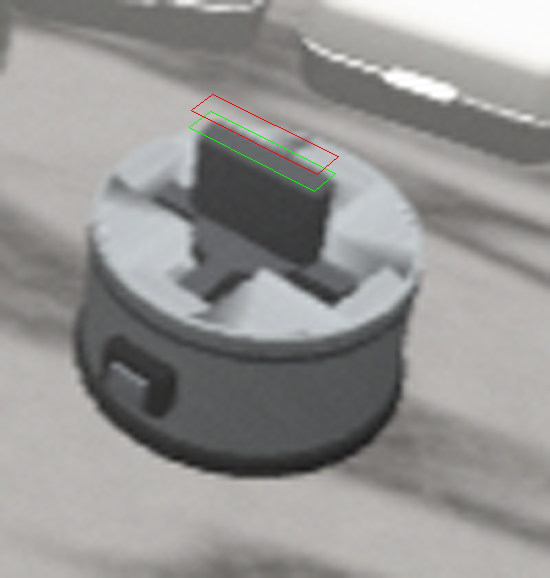

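```bash
python3 -c "
from workcell import env
print(env.job_done())"
```

```text
the job is handed in; nothing more can be done
None
```

The crooked burr, in the mill on the robot's right, is now home. I gripped its bar at about 10 N, turned it about 45° until the ears lined up with the notches, lowered it, let it go and backed the arm off. I handed the job in at about 10.3 s of the 32 s allowed.

- **Height:** in the scene picture the bar's top matches the outline drawn for fully home (108 mm), within the camera's roughly 2 mm calibration. It is clearly below an outline drawn 8 mm higher.
- **Fit:** the wrist and scene pictures show all four ears in the notches and the burr level.
- **Force:** the wrist force read about 3 N at the end of the turn and of the lowering, which is roughly the burr's own weight. I did not measure the contact force between burr and mill directly.
- **Other mill:** I never touched it, and it looks unchanged in the last scene picture.

No check failed. The two estimates of the mill's orientation differed slightly (−15° from the notches, −18° from the switch), well within the 10° the ears need to drop in.

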